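# Steady the rocking casting stand and set the mould on it

### The job

The steel casting stand rocks because its screw foot, the one under the black knob, is wound up too short. Turn the knob (clockwise seen from above lets the foot down) until the plate is level and the stand sits firmly on all four feet; only then set the plaster mould upright in the middle of the plate and let go. Leave the stand where it is and do not knock over the mould, the jar or the cup.

Things in the scene. Friction and masses are not known exactly. Their poses are not given: they have to be found in the camera images.
- stand: Square steel plate 180 x 180 mm, 12 mm thick, on four feet; 2.8 kg, not to be lifted. Origin: 36 mm below the centre of the plate's upper face, level with the plain feet's undersides. x, y along the plate's edges, z square to it (up when level). Feet at (+-70, +-70) mm: the screw foot at (-,-), 99 mm from the centre, plain ones at the others. While the screw foot is too short the plate leans down to it.
- plate_middle (a point): Centre of the plate's upper face, where two thin engraved lines cross; axes as the stand's. At the start the plate leans 0.04 to 0.085 rad. A 40 x 40 mm steel boss, 14 mm high, stands on the plate round the screw.
- knob_middle (a point): Middle (on the axis, half way up) of the black fluted round knob, 34 mm across (37 over the ribs), 32 mm high, on top of the screw, about 86 mm above the table; z is the screw's axis. Grip it from above at any yaw. Knob, screw and foot are one and go down 12 mm through the plate per clockwise turn: the knob keeps its height, the plate's corner rises. Stiff (0.1 N m), stays where it is left.
- foot_a: Plain foot at the stand's (+70, -70) mm; fixed under the plate; rubber, 26 mm across, domed underneath; its origin is the lowest point of the foot, in the middle
- foot_b: Plain foot at the stand's (+70, +70) mm, opposite the screw foot; it hangs in the air while the screw foot is too short; fixed under the plate; rubber, 26 mm across, domed underneath; its origin is the lowest point of the foot, in the middle
- foot_c: Plain foot at the stand's (-70, +70) mm; fixed under the plate; rubber, 26 mm across, domed underneath; its origin is the lowest point of the foot, in the middle
- screw_foot: The screw foot at the stand's (-70, -70) mm, below the knob; rubber, 26 mm across, domed; its origin is its lowest point. The rubber of the feet gives about 1 mm. In the stand's frame its z is how much too short it is (0: right; right within about 1 mm), 5 to 9 mm at the start. Too far (up to 6 mm): the plate leans away from it to one side, a foot next to it lifts.
- mould: White plaster mould block with two steel bands, 62 (x) x 46 (y) x 65 (z) mm, 0.35 kg or so, upright on the table at the left or right of the stand; an open pocket in its top, walls 11 mm thick. Origin: centre of its underside, z up.
- jar: Round closed jar, 60 mm across, 75 mm high, a bystander; origin at the centre of its underside, z up.
- cup: Clear empty cup, 60 mm across the rim, 75 mm high, a bystander; origin at the centre of its underside, z up.
Not all that is in view belongs to the job. Leave any purple or yellow look-alike of the mould alone.

How it is judged:
On the way:
1. the stand is level and rests on all four feet, let go of, with the mould not yet on it (contact force between each of foot_a, foot_b, foot_c, screw_foot and anything else above 0.8 N and angle between stand's own z axis and vertical below 0.015 rad and contact force between the fingers and stand below 0.1 N and horizontal distance between mould and plate_middle above 0.12 m), for 0.3 s.
At the end, for the whole second after the job is handed in: All four feet press on the table (each over 0.8 N), the plate is level to 0.015 rad, and the mould stands upright (within 0.06 rad) on the plate, its centre within 30 mm of the plate's middle, released and at rest (contact force between each of foot_a, foot_b, foot_c, screw_foot and anything else above 0.8 N and angle between stand's own z axis and vertical below 0.015 rad and horizontal distance between mould and plate_middle below 0.03 m and z of mould in the frame of plate_middle between -0.004 and 0.004 m and angle between mould's own z axis and vertical below 0.06 rad and linear speed of each of mould, stand below 0.02 m/s); the robot touches nothing.
It fails at once if the stand is shifted by more than 50 mm (distance of stand from where it was at the start of the episode above 0.05 m).
It fails at once if the mould is tipped over (angle between mould's own z axis and vertical above 0.7 rad).
It fails at once if the jar or the cup is knocked over (angle between any of jar, cup's own z axis and vertical above 0.7 rad).
It also fails if it takes over 69 s, if anything falls off the work surface, if the arm or the gripper's body presses on something with over 40 N, if the wrist force passes 120 N, or if a joint passes its speed limit or range.

### The arm

A 7-joint arm with a two-finger parallel gripper is mounted at the origin on the work surface. World frame = base frame: x ahead of the robot, y to its left, z up, the work surface at z = 0. Lengths are in m, angles in rad, forces in N, time in s.
With the tool pointing down it reaches from about 0.425 to 0.875 m from the base axis. Payload 4.7 kg.
Tool frame: the origin (TCP) lies at the very end of the fingers, on their centre line; the grasp point (between the pads) lies 19 mm behind it (ctrl.grasp_offset is the distance from the TCP to the grasp point, in m); z points along the fingers, y is the direction in which the jaws open and shut (so a half turn about z gives the same grasp; the last joint's range is limited). The gripper opens to 87 mm and grips with 3 to 60 N. Pads are 19 mm wide; open, the fingers measure 117 mm over their backs; the gripper's body (75 mm by 190 mm) begins 51 mm behind the grasp point.
Start: joints at [-1.256, 0.321, -0.07, 1.45, 0.023, 1.371, -0.057], TCP at [0.193, 0.621, 0.223] pointing down, gripper open.
Joint ranges: [-2.86, 2.86], [-0.3, 2.09], [-1.38, 1.24], [0.06, 2.45], [-1.56, 4.7], [0.09, 2.05], [-2.69, 2.69]. Speed limits (rad/s): [2.57, 2.57, 3.14, 3.14, 3.14, 3.14, 3.14].

### API

Orientations are given as a rotation vector (axis times angle).
In Python, from bench import ctrl gives the robot as it stands.
- The arm moves only by the shell command python3 -m creep 'ROWS' [FORCE]. ROWS is JSON, a list that holds one entry, the list of rows, each a list of 7 numbers: the opening, from 0 (shut) to 1 (fully open), then the shift along the tool's x, y, z in mm, then the turn, a rotation vector about the tool's x, y, z in rad. In form: [[[grip, dx, dy, dz, rx, ry, rz], ...]]. A call has 1 to 5 rows; each row is the pose to reach, as a shift and turn from the pose commanded when the call began, along the tool's axes at that moment; what a row does not reach only later rows make up. A row lasts 1/10 s, in which the tool goes at most 50 mm and 8.59 degrees, less where a joint would pass 70% of its speed; a pose out of reach is approached as far as the arm can. A call with a gripper value outside its range is refused whole. The fingers move at their own pace and stop on an object; FORCE is the grip in N (left out, the last holds). Time passes only in rows, so rows that repeat a pose let the fingers close. It gives the time, the measured TCP pose, the force and the opening at its end, in the units of the state.
- ctrl.get_state(): the state, without advancing time (a new reading comes with each control period).
- ctrl.get_image(name): name is "side" or "top" or "wrist"; returns the picture (420x560x3 uint8, red, green, blue); there is no depth.
- ctrl.camera_params(name): a dict with "K" (3x3 intrinsics, pixels), "pose" (4x4, takes a point from camera to world coordinates). Camera axes: x right, y down, z forward; pixel columns grow to the right and rows downward; lengths in m; the calibration is good to about 2 mm. The wrist camera is an equidistant fisheye: a pixel r from the principal point sees the ray r / f radians off the axis. A picture is of the moment at which its call begins: read the wrist's pose just before it. camera_params takes no time and is no camera call; for the wrist camera it gives the pose at the moment of the call.
- ctrl.close_job(): hands the job in, once; it reports no verdict.
The state is a dict: "time": time; "joint_positions": joint angles; "qd": joint speeds; "joint_torque": joint torques, N m; "position": TCP position; "tool_rot": TCP orientation; "ft_force": force on the tool from outside, world axes, zero at the start; "torque": the same for the moment, N m; "grip_width": opening from 0.0 (shut) to 1.0 (fully open).
Only numpy, scipy, OpenCV 4.12 (cv2) and the standard library are available. Lean on these libraries where they do the work, as an engineer would, in place of code of your own. Each camera call takes 0.05 s, during which the arm holds its last target. There are 200 camera calls.

## Working session

There is one attempt and no reset: what is moved stays moved. The work goes in short steps, Python scripts to look and compute and a shell command to move; the robot and the scene stay as the last step left them, time stands still between calls to the robot, and variables do not carry over. Pictures are saved under pics/ and viewed, about 8 in all and at most 12, crops included, and the job is handed in when it is done.

```bash
mkdir -p pics; ls; cat > h.py <<'E'
import numpy as np, cv2
from bench import ctrl
from scipy.spatial.transform import Rotation as R
def snap(n,f):
    p=ctrl.camera_params(n); im=ctrl.get_image(n); cv2.imwrite('pics/'+f+'.png',im[:,:,::-1]); np.savez('pics/'+f,K=p['K'],T=p['pose']); return im
def ray(f,u,v,fish=False):
    d=np.load('pics/'+f+'.npz');K,T=d['K'],d['T']
    x=(u-K[0,2])/K[0,0];y=(v-K[1,2])/K[1,1]
    if fish:
        r=np.hypot(x,y)+1e-12; c=np.array([x/r*np.sin(r),y/r*np.sin(r),np.cos(r)])
    else: c=np.array([x,y,1.])
    return T[:3,3],T[:3,:3]@c
def at(f,u,v,z,fish=False):
    o,d=ray(f,u,v,fish); return (o+d*(z-o[2])/d[2]).round(4)
E
python3 - <<'E'
from h import *
a=snap('top','top0');b=snap('side','side0')
for n in('top','side'):
    p=ctrl.camera_params(n);print(n,p['K'][0],p['K'][1],p['pose'])
print(ctrl.get_state())
E
```

```text
pics
top [450.54883348   0.         281.49665905] [  0.         450.54883348 216.51278174] [[ 0.04901096 -0.97856287  0.20003158  0.36637692]
 [-0.99879324 -0.04738417  0.01291508 -0.01364956]
 [-0.00315989 -0.20042317 -0.97970433  1.19174296]
 [ 0.          0.          0.          1.        ]]
side [423.65623044   0.         277.63355148] [  0.         423.65623044 207.41442725] [[-0.99757224 -0.04526938  0.05291788  0.52756015]
 [-0.06915861  0.73312293 -0.67657066  0.57545189]
 [-0.00816738 -0.67858784 -0.73447385  0.70828497]
 [ 0.          0.          0.          1.        ]]
{'time': 0.1, 'joint_positions': array([-1.25590996,  0.32175434, -0.07011223,  1.45155731,  0.02262489,
        1.370816  , -0.05692219]), 'qd': array([ 0.000195  , -0.0018632 ,  0.00014454, -0.00270464, -0.00021888,
        0.00078754, -0.00107517]), 'joint_torque': array([-3.49109187e-04, -4.92575848e+01, -4.06058980e-01, -3.13396847e+01,
       -6.43136096e-02,  3.95264919e-02,  6.95698509e-05]), 'position': array([0.19246589, 0.6203237 , 0.22156541]), 'tool_rot': array([-4.70614836e-01, -3.10598790e+00,  2.73449510e-03]), 'ft_force': array([0.37084321, 0.37814613, 0.24037708]), 'torque': array([-0.04788472,  0.03383636,  0.03124589]), 'grip_width': 0.9964195251670815}
```

View pics/top0.png

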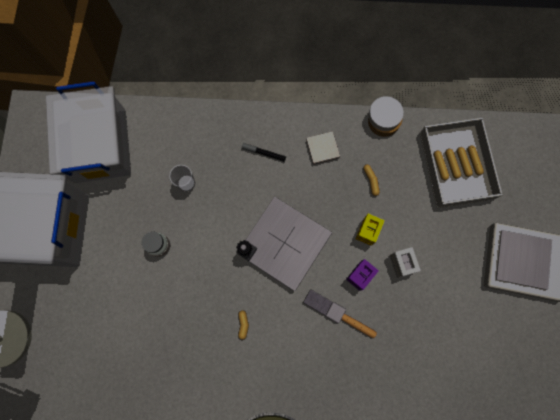

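View pics/side0.png

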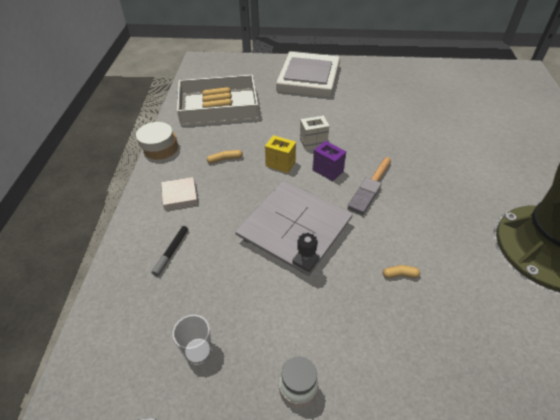

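Top view: stand centred at about (285,242) with the black knob at (245,249). Mould candidates are yellow (371,229), purple (363,275) and white (406,262). Only the white one with bands fits. The jar is at (154,243) and the cup at (181,178). I'll confirm in an enlarged crop.

```bash
python3 - <<'E'
from h import *
im=cv2.imread('pics/top0.png')
c=im[190:300,230:430]; cv2.imwrite('pics/c1.png',cv2.resize(np.clip(c*1.6,0,255).astype('uint8'),None,fx=4,fy=4,interpolation=cv2.INTER_CUBIC))
f='top0'
print('knob',at(f,245,247,.1),'plate',at(f,285,242,.034),'mould',at(f,406,260,.065),'jar',at(f,153,242,.075),'cup',at(f,181,176,.075))
E
```

```text
knob [0.5091 0.086  0.1   ] plate [ 0.5358 -0.0108  0.034 ] mould [ 0.5006 -0.3153  0.065 ] jar [0.5138 0.3192 0.075 ] cup [0.6884 0.2652 0.075 ]
```

View pics/c1.png

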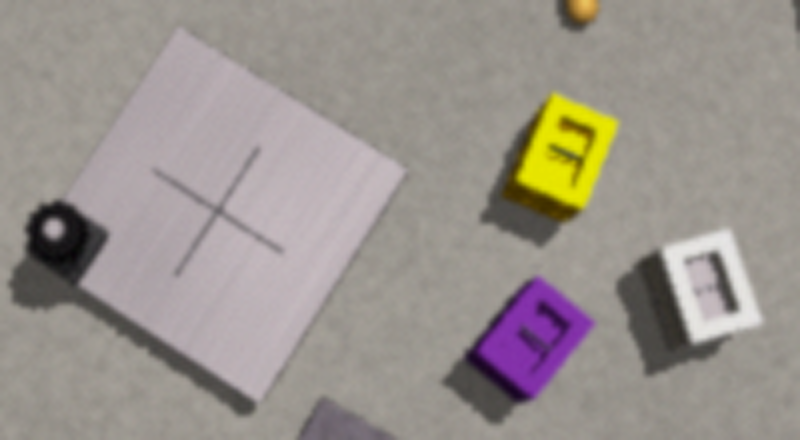

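The crop confirms it: the white mould is at crop (712,288), the plate cross at (219,211) and the knob at (57,230). I'll move above the stand and pre-wind the wrist counterclockwise.

```bash
cat >> h.py <<'E'
def st():
    s=ctrl.get_state(); return s,R.from_rotvec(s['tool_rot'])
def go(p):
    s,r=st(); print('shift mm',(r.inv().apply(np.array(p)-s['position'])*1000).round(1),'q1,q7',s['joint_positions'][[0,6]].round(2),'pos',s['position'].round(4),'t',round(s['time'],2),'down',r.apply([0,0,1]).round(3),'tooly',r.apply([0,1,0]).round(3))
E
python3 - <<'E'
from h import *
f='top0'
for x,y,z,n in[(219,211,.036,'mid'),(57,230,.102,'knob'),(181,28,.036,'cA'),(406,172,.036,'cB'),(257,402,.036,'cC'),(662,253,.065,'m1'),(730,232,.065,'m2'),(762,322,.065,'m3'),(693,343,.065,'m4')]:
    print(n,at(f,230+x/4,190+y/4,z))
go((.50,.06,.26))
E
```

```text
mid [ 0.5335 -0.0102  0.036 ]
knob [0.5076 0.0875 0.102 ]
cA [0.6541 0.0206 0.036 ]
cB [ 0.565  -0.1303  0.036 ]
cC [ 0.4129 -0.0401  0.036 ]
m1 [ 0.5163 -0.2891  0.065 ]
m2 [ 0.5316 -0.3318  0.065 ]
m3 [ 0.4762 -0.3511  0.065 ]
m4 [ 0.4611 -0.3082  0.065 ]
shift mm [-459.7 -444.1  -37.6] q1,q7 [-1.26 -0.06] pos [0.1925 0.6203 0.2216] t 0.1 down [-0.    -0.002 -1.   ] tooly [ 0.296  0.955 -0.002]
```

```bash
python3 -m creep '[[[1,-35,-34,-3,0,0,-0.14],[1,-71,-68,-6,0,0,-0.28],[1,-106,-103,-9,0,0,-0.42],[1,-142,-137,-12,0,0,-0.56],[1,-177,-171,-15,0,0,-0.7]]]'
python3 -m creep '[[[1,-5,-49,-3,0,0,-0.14],[1,-10,-98,-6,0,0,-0.28],[1,-15,-147,-9,0,0,-0.42],[1,-20,-196,-12,0,0,-0.56],[1,-25,-245,-15,0,0,-0.7]]]'
python3 -m creep '[[[1,28,-41,-3,0,0,0],[1,56,-81,-6,0,0,0],[1,84,-122,-8,0,0,0],[1,84,-122,-8,0,0,0]]]'
python3 - <<'E'
from h import *
go((.508,.087,.15))
im=snap('wrist','w1'); p=ctrl.camera_params('wrist'); print(p)
E
```

```text
time: 0.6
position: [0.3114, 0.4036, 0.2372]
tool_rot: [0.627, -3.078, 0.001]
ft_force: [1.3, 0.2, 0.4]
grip_width: 0.998
time: 1.1
position: [0.4194, 0.2055, 0.2512]
tool_rot: [-1.6, 2.703, 0.0]
ft_force: [0.2, -0.5, 0.6]
grip_width: 0.999
time: 1.5
position: [0.4871, 0.0667, 0.2597]
tool_rot: [-1.577, 2.717, -0.005]
ft_force: [0.4, -0.0, 0.1]
grip_width: 0.994
shift mm [-28.1  -7.7 109.7] q1,q7 [-0.63  2.41] pos [0.4871 0.0667 0.2597] t 1.5 down [ 0.002 -0.003 -1.   ] tooly [-0.868  0.496 -0.003]
{'K': array([[325.1922621 ,   0.        , 281.71815056],
       [  0.        , 325.1922621 , 213.24525562],
       [  0.        ,   0.        ,   1.        ]]), 'pose': array([[-8.70105324e-01,  4.71294107e-01,  1.44217160e-01,
         4.46089364e-01],
       [ 4.92865778e-01,  8.31890882e-01,  2.55031146e-01,
         8.74564567e-04],
       [ 2.21735751e-04,  2.92983661e-01, -9.56117422e-01,
         4.21987233e-01],
       [ 0.00000000e+00,  0.00000000e+00,  0.00000000e+00,
         1.00000000e+00]])}
```

View pics/w1.png

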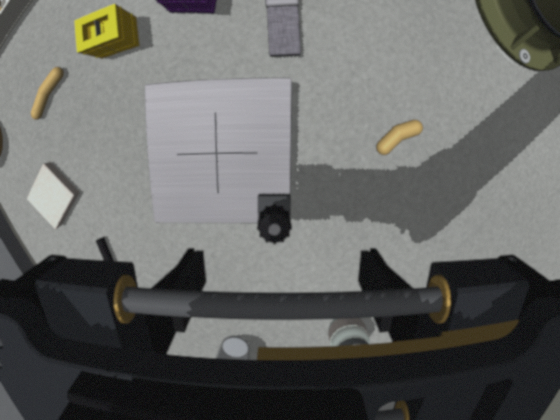

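Wrist view: the plate's visible corners are at (146,86), (291,78) and (155,223). The knob is at (274,224), at the right place. I'll estimate the lean by fitting the plate edges across all three cameras.

```bash
cat > fit.py <<'E'
from h import *
from scipy.optimize import least_squares
from scipy.ndimage import map_coordinates, gaussian_filter
def proj(P,K,T,fish):
    c=(P-T[:3,3])@T[:3,:3]
    if fish:
        r=np.hypot(c[:,0],c[:,1]);a=np.arctan2(r,c[:,2])/r; xy=c[:,:2]*a[:,None]
    else: xy=c[:,:2]/c[:,2:]
    return xy*K[0,0]+K[:2,2]
def pose(p): return R.from_rotvec([p[3],p[4],0])*R.from_euler('z',p[2]), np.array([p[0],p[1],0])
h=.09;C=np.array([[h,-h],[h,h],[-h,h],[-h,-h]])
def edges(skip=.05):
    out=[]
    for i in range(4):
        a,b=C[i],C[(i+1)%4]
        s=np.linspace(.06,.94,60)[:,None]; q=a+(b-a)*s
        q=q[~((q[:,0]<-.035)&(q[:,1]<-.035))]
        n=(a+b)/np.linalg.norm(a+b)
        out.append((np.c_[q,np.full(len(q),.036)],np.r_[n,0]))
    return out
def fit(names,p0,its=8,prior=.0015,verbose=True):
    D=[]
    for n in names:
        d=np.load(f'pics/{n}.npz'); g=gaussian_filter(cv2.cvtColor(cv2.imread(f'pics/{n}.png'),cv2.COLOR_BGR2GRAY).astype(float),.7)
        D.append((g,d['K'],d['T'],n[0]=='w'))
    p=np.r_[p0,np.zeros(3*len(names))]
    for it in range(its):
        W=[6,5,4,3][min(it,3)]; obs=[]
        r,t=pose(p)
        for k,(g,K,T,fi) in enumerate(D):
            off=p[5+3*k:8+3*k]; T=T.copy();T[:3,3]+=off
            for q,n in edges():
                X=r.apply(q)+t; u=proj(X,K,T,fi); v=proj(X+r.apply(n)*.001,K,T,fi)-u; v/=np.linalg.norm(v,axis=1)[:,None]
                s=np.arange(-W,W+.01,.25); 
                S=u[:,None]+v[:,None]*s[None,:,None]
                I=map_coordinates(g,[S[...,1],S[...,0]],order=1,mode='nearest')
                G=-np.gradient(I,axis=1)/.25   # bright inside -> dark outside
                j=G.argmax(1); ok=(G.max(1)>5)&(j>1)&(j<len(s)-2)&(u[:,0]>5)&(u[:,0]<555)&(u[:,1]>5)&(u[:,1]<415)
                if ok.sum()<12: continue
                w=np.clip(G,0,None)*(abs(s-s[j][:,None])<1.3); e=(w*s).sum(1)/w.sum(1)
                ok&=abs(e-np.median(e[ok]))<1.2
                obs.append((k,q[ok],(u+v*e[:,None])[ok],v[ok]))
        def res(p):
            r,t=pose(p);o=[]
            for k,q,z,v in obs:
                T=D[k][2].copy();T[:3,3]+=p[5+3*k:8+3*k]
                o.append(((proj(r.apply(q)+t,D[k][1],T,D[k][3])-z)*v).sum(1)/.4/np.sqrt(len(q)/6))
            return np.concatenate(o+[p[5:]/prior])
        sol=least_squares(res,p,loss='soft_l1'); p=sol.x
    cov=np.linalg.inv(sol.jac.T@sol.jac)
    r,t=pose(p); z=r.apply([0,0,1]); l=r.inv().apply([0,0,1])  # vertical in stand frame
    if verbose:
        print(names,'p',p[:5].round(4),'sd',np.sqrt(np.diag(cov))[:5].round(4))
        # lean toward screw corner (-,-): up vector tilts; slope of height along (-,-)->(+,+)
        e=r.apply([1,1,0])/2**.5; f=r.apply([1,-1,0])/2**.5
        print(' rise to b (rad)',e[2].round(4),' => d mm',(e[2]*99).round(2),' rise to a',f[2].round(4),'edges/cam',[sum(o[0]==k for o in obs) for k in range(len(D))],'cost',round(sol.cost,1),'offs mm',(p[5:]*1000).round(1))
        print(' mid',(r.apply([0,0,.036])+t).round(4),'knobtop',(r.apply([-.07,-.07,.102+e[2]*.099])+t).round(4))
    return p
# stand +x+y corner b toward (0.565,-0.130); c/a : a=(+,-), c=(-,+)
E
python3 - <<'E'
from fit import *
b=np.array([.565,-.130])-np.array([.5335,-.0102]); yaw=np.arctan2(b[1],b[0])-np.pi/4
for n in(['top0'],['w1'],['side0'],['top0','w1','side0']): fit(n,[.5335,-.0102,yaw,0,0])
print(at('w1',274,229,.102,True),at('w1',274,227,.102,True))
E
```

```text
['top0'] p [ 0.5335 -0.0057 -2.0963  0.0153  0.0746] sd [0.0019 0.0023 0.0072 0.0429 0.0293]
 rise to b (rad) -0.0339  => d mm -3.36  rise to a 0.0681 edges/cam [3] cost 0.4 offs mm [-0.  0.  0.]
 mid [ 0.5362 -0.0062  0.0359] knobtop [0.5155 0.0885 0.1017]
['w1'] p [ 0.5376 -0.0054 -2.1026 -0.0074  0.0515] sd [0.0016 0.0016 0.0038 0.0147 0.0197]
 rise to b (rad) -0.0058  => d mm -0.57  rise to a 0.0517 edges/cam [3] cost 2.8 offs mm [ 0.  -0.   0.1]
 mid [ 0.5394 -0.0051  0.036 ] knobtop [0.518  0.0912 0.1019]fit.py:40: RuntimeWarning: invalid value encountered in divide
  w=np.clip(G,0,None)*(abs(s-s[j][:,None])<1.3); e=(w*s).sum(1)/w.sum(1)
Traceback (most recent call last):
  File "fit.py", line 50, in fit
    cov=np.linalg.inv(sol.jac.T@sol.jac)
numpy.linalg.LinAlgError: Singular matrix
```

```bash
sed -i 's#e=(w\*s).sum(1)/w.sum(1)#e=(w*s).sum(1)/(w.sum(1)+1e-9)#' fit.py
python3 - <<'E'
from fit import *
b=np.array([.565,-.130])-np.array([.5335,-.0102]); ph=np.arctan2(b[1],b[0]); yaw=ph-np.pi/4
for th in (.03,.065):
    for n in(['top0','w1'],['top0','w1','side0']):
        try: p=fit(n,[.536,-.008,yaw,th*np.sin(ph),-th*np.cos(ph)])
        except Exception as e: print(n,e)
# overlay crops
tiles=[]
for n,fi,box in(('side0',0,(225,175,365,280)),('w1',1,(130,65,310,245)) ):
    im=cv2.imread(f'pics/{n}.png');d=np.load(f'pics/{n}.npz'); x0,y0,x1,y1=box
    s=390/(x1-x0)
    tiles.append(cv2.resize(cv2.resize(im[y0:y1,x0:x1],None,fx=s,fy=s,interpolation=cv2.INTER_CUBIC),(390,int((y1-y0)*s))))
H=max(t.shape[0] for t in tiles)
cv2.imwrite('pics/c2.png',np.clip(1.5*np.hstack([cv2.copyMakeBorder(t,0,H-t.shape[0],0,10,0) for t in tiles]).astype(float),0,255))
print([t.shape for t in tiles])
E
```

```text
['top0', 'w1'] p [ 0.535  -0.0072 -2.1067 -0.0294  0.0816] sd [0.0021 0.0016 0.003  0.013  0.0174]
 rise to b (rad) 0.0083  => d mm 0.82  rise to a 0.0862 edges/cam [4, 3] cost 15.5 offs mm [ 1.6  1.2  5.4 -1.6 -1.2 -0.4]
 mid [ 0.538  -0.0062  0.0359] knobtop [0.5189 0.0917 0.1016]
['top0', 'w1', 'side0'] p [ 0.5355 -0.0063 -2.1019 -0.0154  0.0448] sd [0.0014 0.0012 0.0032 0.0136 0.0171]
 rise to b (rad) 0.0036  => d mm 0.36  rise to a 0.0472 edges/cam [3, 3, 2] cost 12.6 offs mm [ 0.9  0.5  1.6 -2.2 -0.5  1.   0.5  0.   0.2]
 mid [ 0.5371 -0.0057  0.036 ] knobtop [0.5152 0.0911 0.1019]
['top0', 'w1'] p [ 0.5351 -0.0072 -2.1066 -0.0285  0.0809] sd [0.0021 0.0016 0.003  0.013  0.0175]
 rise to b (rad) 0.0077  => d mm 0.76  rise to a 0.0854 edges/cam [4, 3] cost 15.4 offs mm [ 1.6  1.1  5.5 -1.6 -1.1 -0.4]
 mid [ 0.538  -0.0062  0.0359] knobtop [0.5189 0.0916 0.1016]
['top0', 'w1', 'side0'] p [ 0.5355 -0.0063 -2.1019 -0.0151  0.0448] sd [0.0014 0.0012 0.0032 0.0136 0.0171]
 rise to b (rad) 0.0034  => d mm 0.34  rise to a 0.0471 edges/cam [3, 3, 2] cost 12.6 offs mm [ 0.9  0.5  1.6 -2.2 -0.5  1.   0.5  0.   0.2]
 mid [ 0.5371 -0.0057  0.036 ] knobtop [0.5152 0.0911 0.1019]
[(292, 390, 3), (390, 390, 3)][ WARN:0@4.895] global loadsave.cpp:1063 imwrite_ Unsupported depth image for selected encoder is fallbacked to CV_8U.
```

View pics/c2.png

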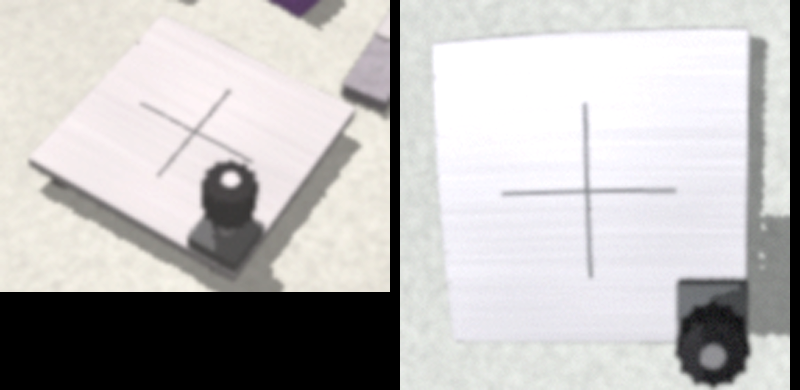

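Wrist crop: corners b (432,44), a (748,30) and c (456,341), with the knob at (713,343) and faint edge contrast. I'll do a coarse point fit with the hand-picked points.

```bash
cat > pf.py <<'E'
from fit import *
def pfit(obs,x0,sp=.5):
    # obs: (img, u, v, 'name'); params x,y,yaw,d(mm) + per-image offset
    names=sorted({o[0] for o in obs}); D={n:np.load(f'pics/{n}.npz') for n in names}; D={n:(d['K'],d['T']) for n,d in D.items()}
    def L(n,d): return {'a':[.09,-.09,.036],'b':[.09,.09,.036],'c':[-.09,.09,.036],'m':[0,0,.036],'k':[-.07,-.07,.102+d]}[n]
    def pose(p):
        th=p[3]/99; ph=p[2]+np.pi/4
        return R.from_rotvec([th*np.sin(ph),-th*np.cos(ph),0])*R.from_euler('z',p[2])
    def res(p):
        o=[];r=pose(p)
        for n,u,v,l in obs:
            K,T=D[n];T=T.copy();i=names.index(n);T[:3,3]+=p[4+3*i:7+3*i]
            X=r.apply(L(l,p[3]/1000))+[p[0],p[1],0]
            o.append((proj(X[None],K,T,n[0]=='w')[0]-[u,v])/sp)
        return np.r_[np.ravel(o),p[4:]/.0015]
    s=least_squares(res,np.r_[x0,np.zeros(3*len(names))],loss='soft_l1',x_scale=np.r_[.01,.01,.01,1,np.full(3*len(names),.001)])
    p=s.x;sd=np.sqrt(np.diag(np.linalg.inv(s.jac.T@s.jac)))
    print('x,y,yaw,d',p[:4].round(4),'sd',sd[:4].round(4),'cost',s.cost.round(1))
    print((s.fun[:2*len(obs)]*sp).reshape(-1,2).round(1).tolist())
    print('knobtop',(pose(p).apply(L('k',p[3]/1000))+[p[0],p[1],0]).round(4),'mid',(pose(p).apply(L('m',0))+[p[0],p[1],0]).round(4))
    return p
E
python3 - <<'E'
from pf import *
T=lambda x,y:(230+x/4,190+y/4)
S=lambda x,y:(225+x/2.786,175+y/2.786)
W=lambda x,y:(130+(x-400)/2.1667,65+y/2.1667)
o=[('top0',*T(181,28),'c'),('top0',*T(406,172),'b'),('top0',*T(257,402),'a'),('top0',*T(219,211),'m'),('top0',*T(57,231),'k')]
o+=[('side0',*S(30,162),'c'),('side0',*S(157,17),'b'),('side0',*S(354,114),'a'),('side0',*S(195,132),'m'),('side0',*S(230,178),'k')]
o+=[('w1',*W(432,44),'b'),('w1',*W(748,30),'a'),('w1',*W(456,341),'c'),('w1',*W(587,191),'m')]
p=pfit(o,[.535,-.008,-2.1,7])
go((.508,.088,.067))
E
```

```text
x,y,yaw,d [ 0.5369 -0.0064 -2.0911  0.6853] sd [0.0013 0.0015 0.0048 1.0602] cost 26.2
[[-1.6, -0.8], [0.3, -0.7], [0.5, 0.9], [-0.8, 0.1], [-0.1, -0.1], [-1.3, -1.1], [1.1, 0.0], [0.8, -2.5], [-0.3, 0.2], [0.0, 0.5], [0.5, 0.0], [0.1, -1.2], [-1.1, 0.6], [0.0, 0.0]]
knobtop [0.5108 0.0898 0.102 ] mid [ 0.5368 -0.0062  0.036 ]
shift mm [-25.9 -10.9 192.3] q1,q7 [-0.63  2.41] pos [0.4857 0.0709 0.2593] t 1.55 down [ 0.    -0.001 -1.   ] tooly [-0.87   0.492 -0.   ]
```

```bash
python3 -m creep '[[[1,-13,-6,35,0,0,0],[1,-26,-11,70,0,0,0],[1,-26,-11,110,0,0,0],[1,-26,-11,150,0,0,0],[1,-26,-11,170,0,0,0]]]' 15
python3 -m creep '[[[0.7,0,0,11,0,0,0],[0.6,0,0,22,0,0,0],[0.5,0,0,22,0,0,0],[0.5,0,0,22,0,0,0]]]'
python3 - <<'E'
from h import *
go((.508,.088,.067))
snap('wrist','w2'); im=cv2.imread('pics/w2.png'); cv2.imwrite('pics/w2b.png',np.clip(im*1.5,0,255).astype('uint8'))
E
```

```text
time: 2.05
position: [0.5039, 0.0934, 0.0853]
tool_rot: [1.593, -2.701, -0.003]
ft_force: [0.3, 0.0, 0.3]
grip_width: 0.993
time: 2.45
position: [0.5079, 0.0926, 0.0682]
tool_rot: [-1.593, 2.706, -0.0]
ft_force: [1.1, -0.0, -0.0]
grip_width: 0.722
shift mm [ 4.  -2.4  1.2] q1,q7 [-0.62  2.48] pos [0.5079 0.0926 0.0682] t 2.45 down [ 0.002  0.001 -1.   ] tooly [-0.874  0.485 -0.001]
```

View pics/w2b.png

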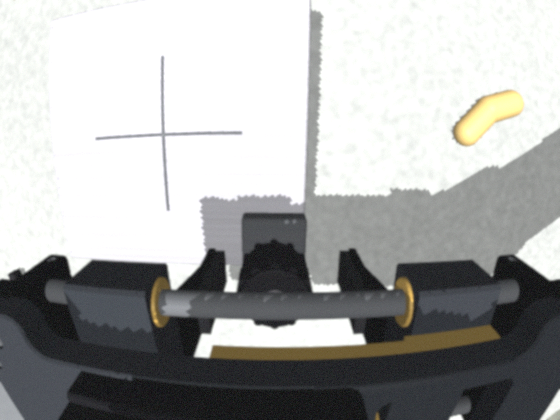

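The pads straddle the knob (pad tips at x≈215 and 350, knob at ≈274), so it is about 4–5 mm off along −y. I'll correct and grip.

```bash
python3 -m creep '[[[0.5,1,-4,1,0,0,0],[0.4,1,-4,1,0,0,0],[0,1,-4,1,0,0,0],[0,1,-4,1,0,0,0],[0,1,-4,1,0,0,0]]]' 20
python3 -m creep '[[[0,0,0,0,0,0,0],[0,0,0,0,0,0,0]]]'
python3 - <<'E'
from h import *
print(ctrl.get_state())
E
```

```text
time: 3.0
position: [0.5107, 0.0892, 0.0667]
tool_rot: [-1.592, 2.707, -0.001]
ft_force: [0.7, -0.6, 1.4]
grip_width: 0.384
time: 3.2
position: [0.5106, 0.0892, 0.0666]
tool_rot: [-1.593, 2.707, -0.001]
ft_force: [0.2, -0.9, 0.8]
grip_width: 0.388
{'time': 3.2, 'joint_positions': array([-0.61226296,  0.1852245 ,  0.42406754,  1.96870707, -0.08962988,
        1.00453041,  2.48785839]), 'qd': array([-0.00128849, -0.0006244 ,  0.00013778,  0.00089493, -0.00080898,
       -0.00039229,  0.00119596]), 'joint_torque': array([-5.19715995e-01, -3.32871652e+01,  1.78101081e+00, -2.55988026e+01,
       -2.69208290e-01,  4.69568633e-01,  1.08787569e-02]), 'position': array([0.51060753, 0.08922508, 0.06659465]), 'tool_rot': array([-1.59259273e+00,  2.70696159e+00, -8.94027176e-04]), 'ft_force': array([ 0.18352863, -0.90485849,  0.75880617]), 'torque': array([-0.11601542, -0.24295608, -0.00142082]), 'grip_width': 0.3875136612595726}
```

```bash
python3 -m creep '[[[0,0,0,0,0,0,0.14],[0,0,0,0,0,0,0.28],[0,0,0,0,0,0,0.42],[0,0,0,0,0,0,0.56],[0,0,0,0,0,0,0.7]]]'
python3 - <<'E'
from h import *
s=ctrl.get_state();print(s['joint_positions'].round(2),s['torque'].round(2),s['ft_force'].round(1))
E
python3 -m creep '[[[0,0,0,0,0,0,0.14],[0,0,0,0,0,0,0.28],[0,0,0,0,0,0,0.42],[0,0,0,0,0,0,0.56],[0,0,0,0,0,0,0.7]]]'
python3 - <<'E'
from h import *
s=ctrl.get_state();print(s['joint_positions'].round(2),s['torque'].round(2),s['ft_force'].round(1))
snap('side','side1');snap('wrist','w3')
E
```

```text
time: 3.7
position: [0.5101, 0.0894, 0.0666]
tool_rot: [0.56, -3.091, -0.0]
ft_force: [-0.4, -0.3, 3.2]
grip_width: 0.385
[-0.68  0.19  0.5   1.97 -0.11  1.01  1.8 ] [-0.18 -0.02  0.08] [-0.4 -0.3  3.2]
time: 4.2
position: [0.5102, 0.09, 0.0666]
tool_rot: [0.534, 3.096, 0.001]
ft_force: [1.4, 1.4, 1.8]
grip_width: 0.384
[-0.75  0.2   0.58  1.97 -0.13  1.01  1.12] [ 0.11 -0.26  0.13] [1.4 1.4 1.8]
```

The knob torque reads about 0.1 N·m, as expected. I'll continue to about 5 mm in total.

```bash
python3 -m creep '[[[0,0,0,0,0,0,0.14],[0,0,0,0,0,0,0.28],[0,0,0,0,0,0,0.42],[0,0,0,0,0,0,0.56],[0,0,0,0,0,0,0.7]]]'
python3 -m creep '[[[0,0,0,0,0,0,0.14],[0,0,0,0,0,0,0.28],[0,0,0,0,0,0,0.42],[0,0,0,0,0,0,0.5],[0,0,0,0,0,0,0.5]]]'
python3 - <<'E'
from h import *
s=ctrl.get_state();print(s['time'],s['joint_positions'].round(2),s['torque'].round(2),s['ft_force'].round(1),s['position'])
snap('side','side2');snap('top','top2');snap('wrist','w4')
tiles=[]
for n,box in(('side0',(225,175,365,280)),('side2',(225,175,365,280))):
    im=cv2.imread(f'pics/{n}.png');x0,y0,x1,y1=box
    tiles.append(cv2.resize(im[y0:y1,x0:x1],(800,600),interpolation=cv2.INTER_CUBIC)[:, :])
d=np.clip(tiles[1]*1.5,0,255).astype('uint8');cv2.imwrite('pics/c3.png',d)
E
```

```text
time: 4.8
position: [0.5114, 0.0903, 0.0667]
tool_rot: [1.557, 2.726, 0.004]
ft_force: [3.8, 0.8, -1.2]
grip_width: 0.383
time: 5.3
position: [0.5124, 0.0901, 0.0667]
tool_rot: [2.178, 2.26, 0.007]
ft_force: [5.3, 0.9, -2.5]
grip_width: 0.383
5.3 [-0.89  0.22  0.73  1.98 -0.17  1.01 -0.04] [ 0.1  -1.46 -0.04] [ 5.3  0.9 -2.5] [0.5124221  0.09007602 0.06672985]
```

View pics/c3.png

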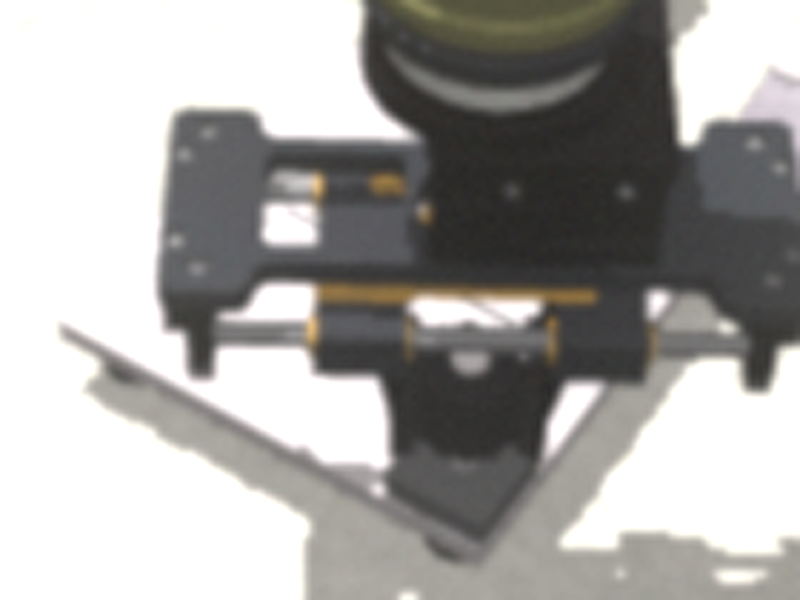

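The side crop shows the gripper on the knob, the screw corner at (480,560), and lateral force building up to 5 N. I'll release now. Then I'll measure the rock directly by pressing lightly over foot_b with shut fingers: the travel from first contact to stiff is the remaining shortfall.

```bash
python3 -m creep '[[[0.5,0,0,0,0,0,0],[0.7,0,0,0,0,0,0],[0.8,0,0,0,0,0,0],[0.8,0,0,-30,0,0,0],[0.8,0,0,-60,0,0,0]]]'
python3 -m creep '[[[0,0,0,0,0,0,0],[0,0,0,0,0,0,0]]]'
python3 - <<'E'
from h import *
print(ctrl.get_state()['ft_force'],ctrl.get_state()['torque'])
snap('side','side3');snap('top','top3');snap('wrist','w5')
go((.559,-.091,.055))
E
```

```text
time: 5.95
position: [0.5085, 0.0887, 0.1259]
tool_rot: [-2.181, -2.259, 0.006]
ft_force: [0.2, -0.1, 0.5]
grip_width: 0.746
time: 6.15
position: [0.51, 0.0894, 0.1265]
tool_rot: [-2.182, -2.26, -0.001]
ft_force: [-0.3, -0.8, -0.5]
grip_width: 0.683
[-0.28790047 -0.79905159 -0.49906476] [-0.0703254  -0.01840294 -0.06348123]
shift mm [-181.7   43.9   70.1] q1,q7 [-0.92 -0.1 ] pos [0.509  0.0891 0.1251] t 6.3 down [-0.002 -0.001 -1.   ] tooly [ 0.999  0.035 -0.002]
```

```bash
python3 -m creep '[[[0,-46,11,0,0,0,0],[0,-91,22,0,0,0,0],[0,-136,33,0,0,0,0],[0,-182,44,0,0,0,0],[0,-182,44,40,0,0,0]]]'
python3 -m creep '[[[0,0,0,20,0,0,0],[0,0,0,20,0,0,0],[0,0,0,20,0,0,0],[0,0,0,20,0,0,0]]]'
cat > chk.py <<'E'
from h import *
import sys
s=ctrl.get_state();f=s['ft_force'];print('z %.2f F %.2f %.2f %.2f t %.2f'%(s['position'][2]*1000,*f,s['time']))
lim=float(sys.argv[1]) if len(sys.argv)>1 else 9
sys.exit(abs(f[2])>lim)
E
python3 chk.py; python3 - <<'E'
from h import *
go((.559,-.091,.045))
E
```

```text
time: 6.8
position: [0.5644, -0.1006, 0.09]
tool_rot: [2.186, 2.241, 0.005]
ft_force: [1.1, -0.4, -0.2]
grip_width: 0.105
time: 7.2
position: [0.5612, -0.0909, 0.0674]
tool_rot: [2.181, 2.259, 0.002]
ft_force: [0.5, 0.5, 0.4]
grip_width: 0.005
z 67.36 F 0.51 0.48 0.45 t 7.20
shift mm [-0.  -2.3 22.4] q1,q7 [-0.58  0.4 ] pos [ 0.5612 -0.0909  0.0674] t 7.2 down [ 0.002 -0.    -1.   ] tooly [0.999 0.035 0.002]False
```

```bash
python3 -m creep '[[[0,0,0,12,0,0,0],[0,0,0,22,0,0,0],[0,0,0,22,0,0,0],[0,0,0,22,0,0,0]]]' >/dev/null; python3 chk.py && 
python3 -m creep '[[[0,0,0,1,0,0,0],[0,0,0,2,0,0,0],[0,0,0,2,0,0,0]]]' >/dev/null; python3 chk.py &&
python3 -m creep '[[[0,0,0,1,0,0,0],[0,0,0,1,0,0,0]]]' >/dev/null; python3 chk.py && 
python3 -m creep '[[[0,0,0,1,0,0,0],[0,0,0,1,0,0,0]]]' >/dev/null; python3 chk.py && 
python3 -m creep '[[[0,0,0,1,0,0,0],[0,0,0,1,0,0,0]]]' >/dev/null; python3 chk.py && 
python3 -m creep '[[[0,0,0,1,0,0,0],[0,0,0,1,0,0,0]]]' >/dev/null; python3 chk.py && 
python3 -m creep '[[[0,0,0,1,0,0,0],[0,0,0,1,0,0,0]]]' >/dev/null; python3 chk.py && 
python3 -m creep '[[[0,0,0,1,0,0,0],[0,0,0,1,0,0,0]]]' >/dev/null; python3 chk.py && 
python3 -m creep '[[[0,0,0,1,0,0,0],[0,0,0,1,0,0,0]]]' >/dev/null; python3 chk.py && 
python3 -m creep '[[[0,0,0,1,0,0,0],[0,0,0,1,0,0,0]]]' >/dev/null; python3 chk.py
```

```text
z 43.96 F 0.30 -0.48 0.32 t 7.60
z 43.96 F 0.30 -0.48 0.32 t 7.60
z 43.96 F 0.30 -0.48 0.32 t 7.60
z 43.96 F 0.30 -0.48 0.32 t 7.60
z 43.96 F 0.30 -0.48 0.32 t 7.60
z 43.96 F 0.30 -0.48 0.32 t 7.60
z 43.96 F 0.30 -0.48 0.32 t 7.60
z 43.96 F 0.30 -0.48 0.32 t 7.60
z 43.96 F 0.30 -0.48 0.32 t 7.60
z 43.96 F 0.30 -0.48 0.32 t 7.60False
False
False
False
False
False
False
False
False
False
```

```bash
sed -i 's/sys.exit(\(.*\))$/sys.exit(int(\1))/' chk.py
python3 -m creep '[[[0,0,0,1,0,0,0],[0,0,0,1,0,0,0]]]' >/dev/null; python3 chk.py && 
python3 -m creep '[[[0,0,0,1,0,0,0],[0,0,0,1,0,0,0]]]' >/dev/null; python3 chk.py && 
python3 -m creep '[[[0,0,0,1,0,0,0],[0,0,0,1,0,0,0]]]' >/dev/null; python3 chk.py && 
python3 -m creep '[[[0,0,0,1,0,0,0],[0,0,0,1,0,0,0]]]' >/dev/null; python3 chk.py && 
python3 -m creep '[[[0,0,0,1,0,0,0],[0,0,0,1,0,0,0]]]' >/dev/null; python3 chk.py && 
python3 -m creep '[[[0,0,0,1,0,0,0],[0,0,0,1,0,0,0]]]' >/dev/null; python3 chk.py && 
python3 -m creep '[[[0,0,0,1,0,0,0],[0,0,0,1,0,0,0]]]' >/dev/null; python3 chk.py && 
python3 -m creep '[[[0,0,0,1,0,0,0],[0,0,0,1,0,0,0]]]' >/dev/null; python3 chk.py && 
python3 -m creep '[[[0,0,0,1,0,0,0],[0,0,0,1,0,0,0]]]' >/dev/null; python3 chk.py && 
python3 -m creep '[[[0,0,0,1,0,0,0],[0,0,0,1,0,0,0]]]' >/dev/null; python3 chk.py
```

```text
z 43.52 F 0.19 -0.08 0.26 t 7.80
z 42.38 F -1.10 0.87 1.04 t 8.00
z 41.26 F -0.03 -0.01 -0.62 t 8.20
z 40.22 F 0.02 0.31 -0.21 t 8.40
z 39.21 F -0.31 0.02 -0.29 t 8.60
z 38.21 F -0.64 -0.08 -0.13 t 8.80
z 37.22 F -0.79 0.65 -0.23 t 9.00
z 36.22 F -0.36 0.21 0.53 t 9.20
z 35.65 F -0.93 0.25 2.80 t 9.40
z 35.26 F -3.41 0.30 8.90 t 9.60
```

Foot_b is contacted at about z=36 mm and goes stiff at once, so there is almost no rock. I'll check the corner heights over foot_c and foot_a the same way.

```bash

python3 -m creep '[[[0,0,0,-20,0,0,0],[0,40,20,-20,0,0,0],[0,75,40,-20,0,0,0],[0,108,61,-20,0,0,0],[0,108,61,-10,0,0,0]]]' >/dev/null
python3 -m creep '[[[0,0,0,4,0,0,0],[0,0,0,6,0,0,0],[0,0,0,6,0,0,0]]]' ; python3 chk.py && 
python3 -m creep '[[[0,0,0,1,0,0,0],[0,0,0,1,0,0,0]]]' >/dev/null; python3 chk.py && 
python3 -m creep '[[[0,0,0,1,0,0,0],[0,0,0,1,0,0,0]]]' >/dev/null; python3 chk.py && 
python3 -m creep '[[[0,0,0,0.7,0,0,0],[0,0,0,0.7,0,0,0]]]' >/dev/null; python3 chk.py && 
python3 -m creep '[[[0,0,0,0.7,0,0,0],[0,0,0,0.7,0,0,0]]]' >/dev/null; python3 chk.py && 
python3 -m creep '[[[0,0,0,0.7,0,0,0],[0,0,0,0.7,0,0,0]]]' >/dev/null; python3 chk.py && 
python3 -m creep '[[[0,0,0,0.7,0,0,0],[0,0,0,0.7,0,0,0]]]' >/dev/null; python3 chk.py && 
python3 -m creep '[[[0,0,0,0.7,0,0,0],[0,0,0,0.7,0,0,0]]]' >/dev/null; python3 chk.py
```

```text
time: 10.4
position: [0.6168, 0.0171, 0.038]
tool_rot: [-2.186, -2.256, 0.002]
ft_force: [-1.1, -0.2, 0.3]
grip_width: 0.004
z 38.00 F -1.09 -0.19 0.32 t 10.40
z 37.64 F 0.43 0.04 0.42 t 10.60
z 36.40 F 0.12 0.12 0.19 t 10.80
z 35.68 F -0.90 0.15 0.34 t 11.00
z 35.41 F -1.06 -0.67 3.96 t 11.20
z 35.14 F -2.68 0.20 7.41 t 11.40
z 34.91 F -3.04 -0.73 9.37 t 11.60
z 34.91 F -3.04 -0.73 9.37 t 11.60
```

Foot_c: contact at about 35.7 mm. Foot_b: contact at about 36.1 mm with a soft first 0.3–0.4 mm. The foot is still about 0.4 mm short, so I'll go back and add a small turn.

```bash

python3 -m creep '[[[0,0,0,-50,0,0,0],[0.4,0,0,-95,0,0,0],[0.7,25,-34,-95,0,0,0],[0.7,49,-70,-95,0,0,0],[0.7,73,-104,-95,0,0,0]]]' >/dev/null
python3 -m creep '[[[0.7,0,0,0,0,0,0],[0.7,0,0,0,0,0,0],[0.7,0,0,0,0,0,0]]]'
python3 - <<'E'
from h import *
go((.5125,.0895,.067))
snap('top','top4');snap('side','side4')
E
```

```text
time: 12.4
position: [0.5121, 0.0877, 0.1288]
tool_rot: [2.183, 2.257, 0.001]
ft_force: [-0.3, -0.6, 0.4]
grip_width: 0.557
shift mm [ 1.9  0.3 61.8] q1,q7 [-0.98 -0.09] pos [0.5121 0.0877 0.1288] t 12.4 down [ 0.001 -0.    -1.   ] tooly [0.999 0.033 0.001]
```

```bash

python3 -m creep '[[[0.7,2,0,30,0,0,0],[0.7,2,0,62,0,0,0],[0.7,2,0,62,0,0,0],[0,2,0,62,0,0,0],[0,2,0,62,0,0,0]]]' 20
python3 -m creep '[[[0,0,0,0,0,0,0],[0,0,0,0,0,0,0],[0,0,0,0,0,0,0]]]'
python3 chk.py
python3 -m creep '[[[0,0,0,0,0,0,0.12],[0,0,0,0,0,0,0.24],[0,0,0,0,0,0,0.24],[0,0,0,0,0,0,0.24]]]'
python3 - <<'E'
from h import *
s=ctrl.get_state();print(s['torque'].round(2),s['joint_positions'][6])
E
python3 -m creep '[[[0.4,0,0,0,0,0,0],[0.6,0,0,0,0,0,0],[0.7,0,0,0,0,0,0],[0.7,0,0,-25,0,0,0],[0.7,0,0,-60,0,0,0]]]'
python3 -m creep '[[[0,0,0,0,0,0,0],[0,0,0,0,0,0,0]]]'
python3 - <<'E'
from h import *
go((.559,-.091,.045))
E
```

```text
time: 13.0
position: [0.5126, 0.0899, 0.068]
tool_rot: [2.183, 2.257, 0.003]
ft_force: [1.3, -0.1, 0.5]
grip_width: 0.593
time: 13.3
position: [0.5124, 0.0906, 0.0676]
tool_rot: [2.182, 2.258, 0.004]
ft_force: [1.3, 0.3, 1.0]
grip_width: 0.384
z 67.57 F 1.26 0.29 0.97 t 13.30
time: 13.7
position: [0.5128, 0.0905, 0.0674]
tool_rot: [2.434, 1.984, 0.005]
ft_force: [4.4, 0.4, 0.3]
grip_width: 0.38
[-0.16 -0.93 -0.12] -0.24701606971540196
time: 14.2
position: [0.5074, 0.0898, 0.1246]
tool_rot: [-2.435, -1.981, 0.013]
ft_force: [-0.3, 0.8, 0.7]
grip_width: 0.662
time: 14.4
position: [0.5101, 0.0907, 0.1263]
tool_rot: [-2.435, -1.982, 0.001]
ft_force: [-0.8, -0.4, 0.0]
grip_width: 0.589
shift mm [-168.    84.9   81.1] q1,q7 [-1.02 -0.32] pos [0.5101 0.0907 0.1263] t 14.4 down [-0.002  0.001 -1.   ] tooly [ 0.979 -0.203 -0.002]
```

Re-checking over foot_b.

```bash

python3 -m creep '[[[0,-42,21,0,0,0,0],[0,-84,42,0,0,0,0],[0,-126,63,0,0,0,0],[0,-168,85,0,0,0,0],[0,-168,85,45,0,0,0]]]' >/dev/null
python3 -m creep '[[[0,0,0,38,0,0,0],[0,0,0,43,0,0,0],[0,0,0,43,0,0,0],[0,0,0,43,0,0,0]]]' ; python3 chk.py && 
python3 -m creep '[[[0,0,0,1,0,0,0],[0,0,0,1,0,0,0]]]' >/dev/null; python3 chk.py && 
python3 -m creep '[[[0,0,0,1,0,0,0],[0,0,0,1,0,0,0]]]' >/dev/null; python3 chk.py && 
python3 -m creep '[[[0,0,0,0.7,0,0,0],[0,0,0,0.7,0,0,0]]]' >/dev/null; python3 chk.py && 
python3 -m creep '[[[0,0,0,0.7,0,0,0],[0,0,0,0.7,0,0,0]]]' >/dev/null; python3 chk.py && 
python3 -m creep '[[[0,0,0,0.7,0,0,0],[0,0,0,0.7,0,0,0]]]' >/dev/null; python3 chk.py && 
python3 -m creep '[[[0,0,0,0.7,0,0,0],[0,0,0,0.7,0,0,0]]]' >/dev/null; python3 chk.py && 
python3 -m creep '[[[0,0,0,0.7,0,0,0],[0,0,0,0.7,0,0,0]]]' >/dev/null; python3 chk.py && 
python3 -m creep '[[[0,0,0,0.7,0,0,0],[0,0,0,0.7,0,0,0]]]' >/dev/null; python3 chk.py;  python3 - <<'E'
from h import *
go((.452,-.029,.045))
E
```

```text
time: 15.3
position: [0.5588, -0.0912, 0.0377]
tool_rot: [-2.436, -1.981, 0.003]
ft_force: [0.0, 0.1, 0.5]
grip_width: 0.005
z 37.66 F 0.01 0.07 0.53 t 15.30
z 37.50 F -0.07 -0.09 0.09 t 15.50
z 36.54 F -0.07 -0.31 -0.11 t 15.70
z 35.81 F -0.12 -1.24 -0.86 t 15.90
z 35.51 F -1.48 0.16 3.68 t 16.10
z 35.21 F -2.48 1.16 8.07 t 16.30
z 34.99 F -4.24 0.44 11.39 t 16.50
z 34.99 F -4.24 0.44 11.39 t 16.50
z 34.99 F -4.24 0.44 11.39 t 16.50
shift mm [  39.2 -118.7  -10. ] q1,q7 [-0.61  0.22] pos [ 0.5602 -0.0916  0.035 ] t 16.5 down [ 0.     0.001 -1.   ] tooly [ 0.979 -0.204 -0.   ]
```

Foot_b now goes stiff immediately at 35.75 mm, the same height and stiffness as foot_c, so the stand is level and firm. Next is the white mould.

```bash

python3 -m creep '[[[0,0,0,-50,0,0,0],[0.5,-45,-3,-90,0,0,0.14],[0.9,-90,-6,-105,0,0,0.28],[0.9,-135,-9,-105,0,0,0.42],[0.9,-180,-12,-105,0,0,0.56]]]'
python3 -m creep '[[[0.9,-25,13,0,0,0,0.14],[0.9,-50,26,0,0,0,0.28],[0.9,-50,26,0,0,0,0.42],[0.9,-50,26,0,0,0,0.46],[0.9,-50,26,0,0,0,0.46]]]'
python3 -m creep '[[[0.9,0,0,0,0,0,0],[0.9,0,0,0,0,0,0]]]'
python3 - <<'E'
from h import *
go((.496,-.320,.025))
snap('side','side5');snap('top','top5')
im=snap('wrist','w6'); im=cv2.imread('pics/w6.png'); cv2.imwrite('pics/w6b.png',np.clip(im*1.3,0,255).astype('uint8'))
E
```

```text
time: 17.0
position: [0.5117, -0.2671, 0.14]
tool_rot: [2.892, 1.223, 0.005]
ft_force: [0.6, -0.8, 0.2]
grip_width: 0.285
time: 17.5
position: [0.4955, -0.3196, 0.1384]
tool_rot: [3.095, 0.539, -0.001]
ft_force: [0.2, -0.2, 0.2]
grip_width: 0.739
time: 17.7
position: [0.4958, -0.3189, 0.1386]
tool_rot: [-3.094, -0.542, -0.0]
ft_force: [-0.2, 0.6, 0.7]
grip_width: 0.873
shift mm [ -0.2   1.1 113.6] q1,q7 [-0.39 -0.34] pos [ 0.4958 -0.3189  0.1386] t 17.7 down [ 0.  0. -1.] tooly [ 0.34  -0.941 -0.   ]
```

View pics/w6b.png

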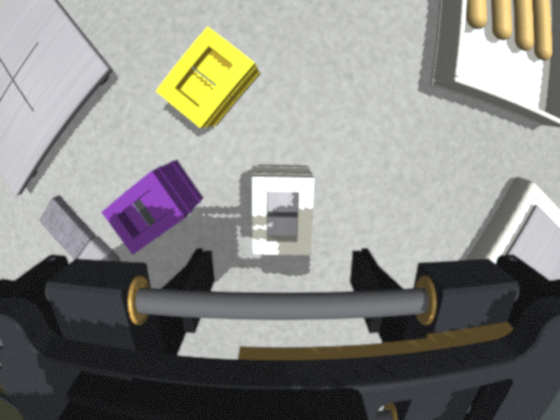

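The white mould sits between the jaws: top corners (251,174), (314,174), (309,256) and (250,256), squarely aligned. Purple is to the left at (150,205).

```bash
python3 - <<'E'
from h import *
P=[at('w6',u,v,.065,True) for u,v in((251,175),(314,175),(309,256),(250,256))]
print(P,np.mean(P,0)); 
Q=[at('w6',u,v,.06,True) for u,v in((203,195),(180,162),(132,253))]
s,r=st()
print('purple in tool mm',[(r.inv().apply(q-np.r_[s['position'][:2],.06])*1000).round(0) for q in Q])
m=np.mean(P,0); go((m[0],m[1],.025))
E
```

```text
[array([ 0.5238, -0.2845,  0.065 ]), array([ 0.5396, -0.3283,  0.065 ]), array([ 0.4775, -0.3485,  0.065 ]), array([ 0.4614, -0.3041,  0.065 ])] [ 0.500575 -0.31635   0.065   ]
purple in tool mm [array([ 22., -62.,   0.]), array([ 48., -79.,   0.]), array([ -30., -132.,   -0.])]
shift mm [  5.3  -0.9 113.8] q1,q7 [-0.39 -0.34] pos [ 0.4958 -0.319   0.1388] t 17.85 down [ 0.  0. -1.] tooly [ 0.339 -0.941 -0.   ]
```

```bash

python3 -m creep '[[[0.75,4,-1,25,0,0,0],[0.75,4,-1,60,0,0,0],[0.75,4,-1,95,0,0,0],[0.75,4,-1,113,0,0,0],[0.75,4,-1,113,0,0,0]]]' 25
python3 -m creep '[[[0.75,0,0,0,0,0,0],[0,0,0,0,0,0,0],[0,0,0,0,0,0,0],[0,0,0,0,0,0,0],[0,0,0,0,0,0,0]]]'
python3 chk.py
python3 -m creep '[[[0,0,0,-10,0,0,0],[0,0,0,-30,0,0,0],[0,0,0,-60,0,0,0],[0,0,0,-90,0,0,0],[0,0,0,-90,0,0,0]]]'
python3 - <<'E'
from pf import *
go((.5375,-.005,.12))
E
```

```text
time: 18.35
position: [0.4975, -0.3159, 0.0235]
tool_rot: [-3.092, -0.539, 0.006]
ft_force: [-0.8, -0.2, 0.8]
grip_width: 0.753
time: 18.85
position: [0.4999, -0.3174, 0.0267]
tool_rot: [3.094, 0.54, 0.003]
ft_force: [-0.0, 0.1, 4.2]
grip_width: 0.528
z 26.71 F -0.05 0.07 4.20 t 18.85
time: 19.35
position: [0.5008, -0.3188, 0.1197]
tool_rot: [3.091, 0.538, 0.008]
ft_force: [-0.3, -1.4, -2.7]
grip_width: 0.527
shift mm [ 140.6 -282.9   -0.9] q1,q7 [-0.38 -0.33] pos [ 0.5008 -0.3188  0.1197] t 19.35 down [ 0.006 -0.003 -1.   ] tooly [ 0.338 -0.941  0.004]
```

Mould held. I'll pin down the plate's cross in the latest top picture.

```bash
python3 - <<'E'
from h import *
c=[]
for n,(x0,y0) in(('top5',(235,190)),('side5',(230,180))):
    im=cv2.imread(f'pics/{n}.png'); c.append(cv2.resize(im[y0:y0+105,x0:x0+100],(400,420),interpolation=cv2.INTER_CUBIC) if n=='top5' else cv2.resize(im[y0:y0+105,x0:x0+130],(400,323),interpolation=cv2.INTER_CUBIC))
c[1]=cv2.copyMakeBorder(c[1],0,97,0,0,0)
cv2.imwrite('pics/c5.png',np.clip(np.hstack(c)*1.5,0,255).astype('uint8'))
E
```

```text
(no output)
```

View pics/c5.png

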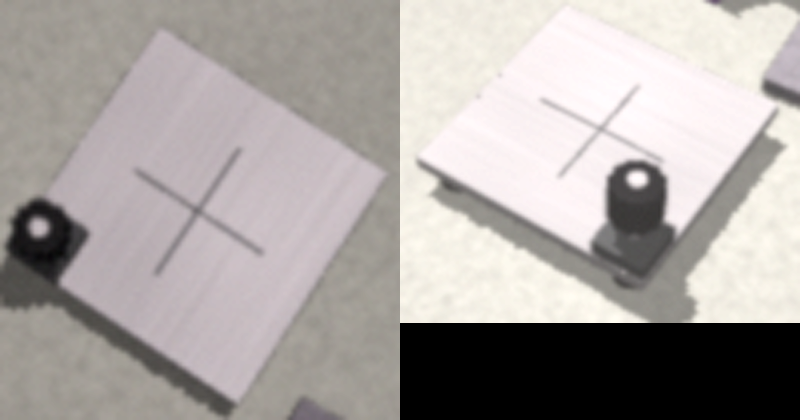

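The top crop has the cross at (199,211) and the side crop at (600,128). The plate looks level with foot shadows attached.

```bash
python3 - <<'E'
from h import *
print(at('top5',284.75,242.75,.036),at('side5',295,221.6,.036))
go((.5365,-.0075,.12))
E
```

```text
[ 0.5335 -0.0102  0.036 ] [ 0.5369 -0.0057  0.036 ]
shift mm [ 138.8 -280.9   -0.9] q1,q7 [-0.38 -0.33] pos [ 0.5008 -0.3188  0.1197] t 19.35 down [ 0.006 -0.003 -1.   ] tooly [ 0.338 -0.941  0.004]
```

```bash

python3 -m creep '[[[0,14,-28,0,0,0,0],[0,33,-67,0,0,0,0],[0,52,-106,0,0,0,0],[0,72,-145,0,0,0,0],[0,91,-184,0,0,0,0]]]'
python3 -m creep '[[[0,18,-38,0,0,0,0],[0,36,-72,0,0,0,0],[0,48,-97,0,0,0,0],[0,48,-97,0,0,0,0],[0,48,-97,0,0,0,0]]]'
python3 -m creep '[[[0,0,0,0,0,0,0],[0,0,0,15,0,0,0],[0,0,0,30,0,0,0],[0,0,0,45,0,0,0],[0,0,0,45,0,0,0]]]'
python3 chk.py; python3 - <<'E'
from h import *
go((.536,-.0075,.0625))
E
```

```text
time: 19.85
position: [0.5215, -0.1109, 0.1148]
tool_rot: [-3.094, -0.539, 0.002]
ft_force: [0.8, -0.5, -3.5]
grip_width: 0.526
time: 20.35
position: [0.5339, -0.005, 0.1149]
tool_rot: [3.094, 0.543, -0.003]
ft_force: [-0.6, -0.6, -3.0]
grip_width: 0.528
time: 20.85
position: [0.5323, -0.0061, 0.0677]
tool_rot: [3.095, 0.538, -0.009]
ft_force: [-0.2, 1.2, -3.3]
grip_width: 0.527
z 67.71 F -0.23 1.20 -3.33 t 20.85
shift mm [3.1 2.6 5.2] q1,q7 [-0.98 -0.94] pos [ 0.5323 -0.0061  0.0677] t 20.85 down [-0.005 -0.001 -1.   ] tooly [ 0.337 -0.941 -0.001]
```

Lowering gently onto the plate.

```bash

python3 -m creep '[[[0,2,2,2,0,0,0],[0,2,2,2,0,0,0],[0,2,2,2,0,0,0]]]' >/dev/null; python3 chk.py &&
python3 -m creep '[[[0,0,0,1,0,0,0],[0,0,0,1,0,0,0]]]' >/dev/null; python3 chk.py 1 ||
python3 -m creep '[[[0,0,0,1,0,0,0],[0,0,0,1,0,0,0]]]' >/dev/null; python3 chk.py 1 ||
python3 -m creep '[[[0,0,0,1,0,0,0],[0,0,0,1,0,0,0]]]' >/dev/null; python3 chk.py 1 ||
python3 -m creep '[[[0,0,0,0.7,0,0,0],[0,0,0,0.7,0,0,0]]]' >/dev/null; python3 chk.py 1
```

```text
z 69.24 F -0.11 0.64 -3.20 t 21.15
z 67.94 F -0.01 -0.33 -2.26 t 21.35
z 66.71 F -0.13 0.27 -1.85 t 21.55
z 65.63 F 0.78 0.73 -2.37 t 21.75
z 64.96 F 0.06 0.13 -2.52 t 21.95
```

```bash

python3 -m creep '[[[0,0,0,1,0,0,0],[0,0,0,1,0,0,0]]]' >/dev/null; python3 chk.py 1 ||
python3 -m creep '[[[0,0,0,1,0,0,0],[0,0,0,1,0,0,0]]]' >/dev/null; python3 chk.py 1 ||
python3 -m creep '[[[0,0,0,0.5,0,0,0],[0,0,0,0.5,0,0,0]]]' >/dev/null; python3 chk.py 1 ||
python3 -m creep '[[[0,0,0,0.5,0,0,0],[0,0,0,0.5,0,0,0]]]' >/dev/null; python3 chk.py 1
```

```text
z 63.91 F -0.50 -0.10 -3.10 t 22.15
z 62.89 F -0.09 0.35 -2.58 t 22.35
z 62.47 F -0.94 0.16 -2.41 t 22.55
z 62.01 F 0.15 0.05 -2.98 t 22.75
```

```bash

python3 -m creep '[[[0,0,0,0.5,0,0,0],[0,0,0,0.5,0,0,0]]]' >/dev/null; python3 chk.py 1 ||
python3 -m creep '[[[0,0,0,0.5,0,0,0],[0,0,0,0.5,0,0,0]]]' >/dev/null; python3 chk.py 1 ||
python3 -m creep '[[[0,0,0,0.5,0,0,0],[0,0,0,0.5,0,0,0]]]' >/dev/null; python3 chk.py 1 ||
python3 -m creep '[[[0,0,0,0.5,0,0,0],[0,0,0,0.5,0,0,0]]]' >/dev/null; python3 chk.py 1
```

```text
z 61.85 F -1.80 -0.52 1.68 t 22.95
z 61.68 F -3.23 0.84 5.57 t 23.15
z 61.58 F -4.21 0.61 9.51 t 23.35
z 61.47 F -5.88 0.97 13.13 t 23.55
```

In contact at 61.9 mm. I'll relieve the pressure, open and retreat.

```bash

python3 -m creep '[[[0,0,0,-1.7,0,0,0],[0,0,0,-1.7,0,0,0]]]' >/dev/null; python3 chk.py
python3 -m creep '[[[0.65,0,0,-1.7,0,0,0],[0.7,0,0,-1.7,0,0,0],[0.75,0,0,-1.7,0,0,0],[0.75,0,0,-1.7,0,0,0]]]'
python3 -m creep '[[[0.75,0,0,-20,0,0,0],[0.75,0,0,-50,0,0,0],[0.75,0,0,-90,0,0,0],[0.75,0,0,-120,0,0,0],[0.75,0,0,-120,0,0,0]]]'
python3 -m creep '[[[0.75,-40,0,-20,0,0,0],[0.75,-80,0,-20,0,0,0],[0.75,-120,0,-20,0,0,0],[0.75,-160,0,-20,0,0,0],[0.75,-160,0,-20,0,0,0]]]'
python3 - <<'E'
from h import *
a=snap('top','top6');b=snap('side','side6')
c=[cv2.imread('pics/top6.png')[180:310,220:350],cv2.imread('pics/side6.png')[160:290,220:350]]
cv2.imwrite('pics/c6.png',np.clip(np.hstack([cv2.resize(x,(400,400),interpolation=cv2.INTER_CUBIC) for x in c])*1.4,0,255).astype('uint8'))
E
```

```text
z 61.83 F 0.41 0.14 0.61 t 23.75
time: 24.15
position: [0.5374, -0.0067, 0.0634]
tool_rot: [3.095, 0.54, 0.0]
ft_force: [-0.4, 0.1, 0.0]
grip_width: 0.735
time: 24.65
position: [0.5402, -0.007, 0.1874]
tool_rot: [-3.094, -0.539, -0.012]
ft_force: [0.3, 0.2, 0.8]
grip_width: 0.746
time: 25.15
position: [0.3983, -0.0556, 0.2042]
tool_rot: [-3.087, -0.544, -0.005]
ft_force: [0.1, -0.1, 0.4]
grip_width: 0.75
```

View pics/c6.png

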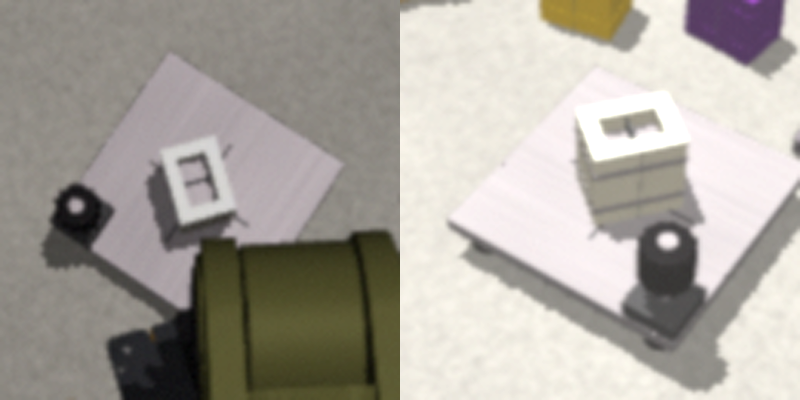

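```bash
python3 -m creep '[[[0.75,0,0,0,0,0,0],[0.75,0,0,0,0,0,0],[0.75,0,0,0,0,0,0]]]'; python3 -c "
from bench import ctrl
print(ctrl.close_job())"
```

```text
time: 25.55
position: [0.4001, -0.0553, 0.2039]
tool_rot: [-3.089, -0.544, -0.001]
ft_force: [-1.0, -0.1, -0.7]
grip_width: 0.747
the job is handed in; nothing more can be done
None
```

The stand is level as far as I could test, and the white mould is upright in the middle of the plate and released. I handed the job in at about 25.6 s; no verdict is reported.

- **Levelling:** I turned the knob about 2.84 rad clockwise in two grips, which lets the foot down about 5.4 mm. I measured the lean by pressing lightly on the plate with shut fingers. After the first turn the plate over foot_b was about 0.4 mm high and soft; over foot_c it was firm at 35.7 mm. After a small extra turn, foot_b was firm at once at 35.75 mm.
- **Mould:** it touched down with the gripper at 61.9 mm. The last top and side pictures show it upright over the engraved cross, with the knob clear and the arm well away. The two cameras put the cross about 5–6 mm apart, so I aimed between them.
- **Checks that disagreed or were left out:** fitting the plate's tilt from the pictures gave an implausible 0.7 mm shortfall (5–9 mm was stated), so I dropped it and relied on touch. I did not press over foot_a, did not re-press over foot_c after the extra turn, and did not look at the jar or cup again, though I never reached low near them.

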